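Load the tape roll on its stand and lock it with the snap hook

TASK

Put the large-bored tape roll over the upright eye of the stand until it lies fully home on the base. Then, from the robot's side and above the roll, press the gate of the snap hook against one leg of the eye until the leg is right at the back of the hook and the gate has sprung shut, and tug the hook straight back with about 12 to 16 N for a second so that the shut gate is felt to hold. Finally push it fully on again and let go, leaving it so; never force hook and stand with more than 20 N, and leave the other things where they are.

Things in the scene. Friction and masses are not known exactly. Their poses are not given: they have to be found in the camera images.
- stand: Fixed tape stand on the mat (mat top z = 0.003). Disc base, diameter 100, 12 mm thick; round boss, diameter 48 up to 18 mm, tapering to 38 at 24 mm. In it an upright eye: a closed loop of 7 mm bar parallel to y-z, legs at y = +-13 mm, top at 104.5 mm. The eye is clamped in a slot, anywhere from x = -15 to +15 mm: not reported, look or feel. Origin: underside centre; x within 30 deg of ahead.
- roll: Roll of brown tape lying flat: ring of outer diameter 70 mm, bore 52 mm, 30 mm high, about 70 g. Passes over the eye, wherever that is clamped, and drops round the stand's boss; seated, its underside is 12 mm and its top 42 mm above the stand's underside. Origin: centre of the underside; z up.
- hook: Snap hook lying flat, 92 x 35 mm, 100 g. Origin: underside, below the middle of its upright black grip (34 in x, 14 in y, 32 mm high). x points to the mouth, z up. Ahead of the grip a flat steel U, z = 0 to 8 mm, opens forward: back wall's inner face at x = 25 mm, arms' inner faces y = +-10.5, outer +-17.5, ends x = 73 mm. The gate (4 mm bar) closes the mouth at x = 69 to 73 mm.
- hook_mouth (a point): Middle of the mouth on the shut gate: x = 71, y = 0, z = 4 mm in the hook's frame. Axes as the hook. A leg can enter with its axis between about y = -6 and +4 mm of the hook. The gate shuts behind it only once its axis is deeper than x = 46 mm; it meets the back wall at x = 28.5 mm.
- hook_gate (a joint): Angle of the sprung gate: 0 shut, grows as it swings inwards (it cannot swing out), stop at 1.5 rad. Hinge at x = 71, y = +13 mm in the hook's frame, axis along z; the gate is 23 mm long and reaches to y = -10 mm. Pressing a leg through takes 2 to 4 N and pushes the leg towards the -y arm.
- small_roll: Bystander: white paper tape roll, outer diameter 52 mm, bore only 24 mm, 19 mm high; does not fit the eye. Origin: centre of the underside.
- punch_a: Bystander: grey craft punch, diameter 50 mm, 67 mm high. Origin: centre of the underside.
- punch_b: Bystander: a second punch like punch_a.
- ink_pad: Bystander: flat black ink pad, 50 x 75 x 18 mm. Origin: centre of the underside.
- stamp_block: Bystander: light wooden stamp block, 45 x 60 x 22 mm. Origin: centre of the underside.
- bead_dish: Bystander: white dish, diameter 70 mm, 25 mm high. Origin: centre of the underside.
- mouse: Bystander: black computer mouse, diameter 60 mm, 33 mm high. Origin: centre of the underside.
There are look-alikes about, which are no part of the job. Of the things that look like the roll, take the one that is farthest from the robot's base at the start.

How it is judged:
On the way, in this order (a step that is already met when the one before it is completed fails the run):
1. the large-bored roll lies fully home on the stand's base (z of roll in the frame of stand between 0.009 and 0.0145 m and horizontal distance between roll and stand below 0.005 m), for 0.2 s.
2. the hook is on a leg of the eye and the gate has sprung shut behind it (x of hook in the frame of stand between -0.058 and -0.008 m and (y of hook in the frame of stand between 0.003 and 0.023 m or y of hook in the frame of stand between -0.023 and -0.003 m) and z of hook in the frame of stand between 0.025 and 0.085 m and angle between the x axis of hook and the x axis of stand, either way round below 0.6 rad and value of joint hook_gate below 0.15 rad), for 0.1 s.
3. the hook is tugged back: more than 10 N between hook and stand with the gate shut and the hook drawn back (x of hook in the frame of stand between -0.084 and -0.046 m and (y of hook in the frame of stand between 0.003 and 0.023 m or y of hook in the frame of stand between -0.023 and -0.003 m) and z of hook in the frame of stand between 0.025 and 0.085 m and angle between the x axis of hook and the x axis of stand, either way round below 0.6 rad and value of joint hook_gate below 0.15 rad and contact force between hook and stand above 10 N), for 0.4 s.
At the end, for the whole second after the job is handed in: Roll home on the base (underside 9 to 14.5 mm above the stand's, 5 mm of its axis); hook pushed on to a leg above it: origin 8 to 58 mm towards the robot, 3 to 23 mm aside, 25 to 85 mm up from the stand's origin, within 0.6 rad of its x; gate under 0.15 rad; both at rest (20 mm/s) (all of step 1 and all of step 2 and linear speed of each of hook, roll below 0.02 m/s); the robot touches nothing.
It fails at once if the hook is forced against the stand with more than 20 N (contact force between hook and stand above 20 N).
It fails at once if a bystander is moved by more than 30 mm (distance of any of small_roll, punch_a, punch_b, ink_pad, stamp_block, bead_dish, mouse from where it was at the start of the episode above 0.03 m).
It also fails if it takes over 64 s, if anything falls off the work surface, if the arm or the gripper's body presses on something with over 40 N, if the wrist force passes 120 N, or if a joint passes its speed limit or range.

ROBOT

A 6-joint arm with a two-finger parallel gripper is mounted at the origin on the work surface. World frame = base frame: x ahead of the robot, y to its left, z up, the work surface at z = 0. Lengths are in m, angles in rad, forces in N, time in s.
With the tool pointing down it reaches from about 0.375 to 0.825 m from the base axis. Payload 5.5 kg.
Tool frame: the origin (TCP) lies midway between the tips of the shut fingers; the grasp point (between the pads) lies 19 mm behind it (robot.pinch_z is the distance from the TCP to the grasp point, in m); x points along the fingers, y is the direction in which the jaws open and shut, and the axes are right-handed (so a half turn about x gives the same grasp; the last joint's range is limited). The gripper opens to 85 mm and grips with 20 to 120 N. Pads are 22 mm wide; open, the fingers measure 114 mm over their backs; the gripper's body (76 mm by 85 mm) begins 54 mm behind the grasp point. The pads swing forward as they close: fully open they stand 13 mm farther back than shut.
Start: joints at [1.227, 0.314, -0.047, 1.21, 0, 1.571], TCP at [0.202, 0.565, 0.231] pointing down, gripper open.
Joint ranges: [-2.67, 2.67], [-0.69, 1.73], [-1.03, 1.25], [-2.08, 2.16], [-1.42, 1.45], [-3.14, 3.14]. Speed limits (rad/s): [2.39, 2.39, 3.01, 3.14, 3.14, 3.14].

INTERFACE

Orientations are given as a unit quaternion [w, x, y, z].
In Python, from bench import robot gives the robot as it stands.
- The arm moves only by the tool carry_out, never from a script. Its argument "targets" is a list of rows, each an object with "dp": the shift along the tool's x, y, z in mm, a list of three; "spin": the turn about the tool's x in rad; "gripper": the finger opening in mm, from 0 to 85.4. In form: [{"dp": [tx, ty, tz], "spin": spin, "gripper": gripper}, ...]. A call has 1 to 20 rows; each row shifts and turns the commanded pose from where the row before left it, along the tool's axes as they then stand; what a row does not reach is not made up. A row lasts 1/10 s, in which the tool goes at most 50 mm and 8.59 degrees, less where a joint would pass 70% of its speed; a pose out of reach is approached as far as the arm can. A call is refused whole if a number of a shift passes 50 or a number of a turn 0.15, either way. A call with a gripper value outside its range is refused whole. The fingers move at their own pace and stop on an object; "newtons" is the grip in N (left out, the last holds). Time passes only in rows, so rows that do not move let the fingers close. It gives the time, the measured TCP pose, the force and the opening at its end, in the units of the state.
- robot.get_state(): the state, without advancing time (a new reading comes with each control period).
- robot.snapshot(name): name is "side" or "top"; returns the picture (420x560x3 uint8, red, green, blue); there is no depth.
- robot.calibration(name): a dict with "mtx" (3x3 intrinsics, pixels), "R" (3x3) and "t" (3): a world point X has camera coordinates R X + t. Camera axes: x right, y down, z forward; pixel columns grow to the right and rows downward; lengths in m; the calibration is good to about 2 mm. A picture is of the moment at which its call begins. calibration takes no time and is no camera call.
- robot.finish_job(): hands the job in, once; it reports no verdict.
The state is a dict: "t": time; "qpos": joint angles; "dq": joint speeds; "joint_torque": joint torques, N m; "position": TCP position; "tool_rot": TCP orientation; "contact_force": force on the tool from outside, world axes, zero at the start; "torque": the same for the moment, N m; "finger_gap": finger opening in m.
Only numpy, scipy, OpenCV 4.12 (cv2) and the standard library are available. Lean on these libraries where they do the work, as an engineer would, in place of code of your own. Each camera call takes 0.05 s, during which the arm holds its last target.

## Working session

There is one attempt and no reset: what is moved stays moved. The work goes in short steps, Python scripts to look and compute and a tool call to move; the robot and the scene stay as the last step left them, time stands still between calls to the robot, and variables do not carry over. Pictures are saved under pics/ and viewed, and the job is handed in when it is done.

Besides the shell and the picture viewer there is one more tool, called after "Emit:" as name(argument=value, ...), one argument or row to a line, values as JSON. carry_out: Moves the arm, as the interface text tells. Its arguments: {"type":"object","properties":{"targets":{"type":"array"},"newtons":{"type":"number"}},"required":["targets"]}

```bash
mkdir -p pics
python3 - <<'E'
from bench import robot
import cv2
s=robot.get_state();print(s)
for n in("side","top"):
    im=robot.snapshot(n);cv2.imwrite(f"pics/{n}0.png",im[:,:,::-1])
    c=robot.calibration(n);print(n,c)
E
```

```text
{'t': 0.0, 'qpos': array([ 1.22699440e+00,  3.14220220e-01, -4.81190282e-02,  1.21016786e+00,
        1.38051976e-05,  1.57084444e+00]), 'dq': array([ 6.71910325e-04,  1.65399763e-03, -1.98831654e-04,  1.06532116e-03,
        1.47157977e-05, -6.50171914e-04]), 'joint_torque': array([-2.59469300e-03, -5.39593792e+01,  3.39746368e+01,  1.92974985e-02,
        1.75525787e-05,  9.68244365e-07]), 'position': array([0.20203946, 0.56433755, 0.23042051]), 'tool_rot': array([ 0.69657358,  0.12037619,  0.69679009, -0.12156641]), 'contact_force': array([-0.34644404, -0.83586381, -0.39813763]), 'torque': array([ 0.01246938, -0.01253874, -0.0270525 ]), 'finger_gap': 0.08545469193306515}
side {'mtx': array([[408.59795675,   0.        , 283.19435098],
       [  0.        , 408.59795675, 205.11757249],
       [  0.        ,   0.        ,   1.        ]]), 'R': array([[-0.68345045, -0.7298609 ,  0.01409075],
       [-0.49816154,  0.45220119, -0.73983049],
       [ 0.5336015 , -0.51265695, -0.67264574]]), 't': array([0.36144398, 0.30638349, 0.71423306])}
top {'mtx': array([[389.90964802,   0.        , 279.22127729],
       [  0.        , 389.90964802, 210.15241289],
       [  0.        ,   0.        ,   1.        ]]), 'R': array([[-0.0014284 , -0.99922836, -0.03925096],
       [-0.99523792,  0.00524611, -0.0973343 ],
       [ 0.09746511,  0.03892501, -0.99447745]]), 't': array([0.02083505, 0.52261945, 0.86187348])}
```

```bash
ls -la; ls pics
```

```text
total 12
drwxr-xr-x  3 agent agent 4096 Dec  7 14:46 .
drwxr-xr-x 23 root  root  4096 Dec  7 14:46 ..
drwxr-xr-x  2 agent agent 4096 Dec  7 14:46 pics
side0.png
top0.png
```

View pics/top0.png

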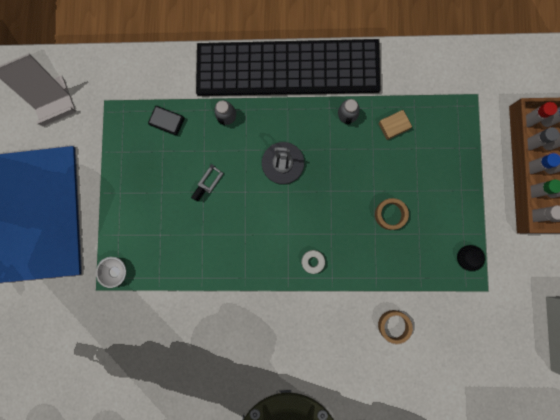

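View pics/side0.png

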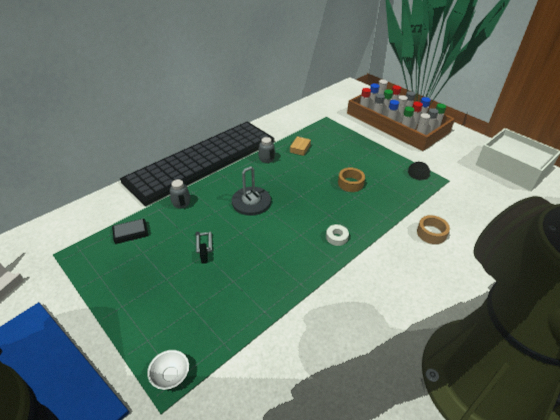

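The top view shows the stand at about (283,162), the hook at (208,183), brown rolls at (392,214), on the mat, and (396,327), nearer the base. I take the one on the mat. Next I zoom in.

```bash
cat > h.py <<'E'
import numpy as np,cv2
from bench import robot
def ray(n,u,v):
    c=robot.calibration(n);R,t=c["R"],c["t"]
    d=R.T@np.linalg.inv(c["mtx"])@np.array([u,v,1.]);return -R.T@t,d
def onz(n,u,v,z):
    o,d=ray(n,u,v);return o+d*(z-o[2])/d[2]
def proj(n,X):
    c=robot.calibration(n);p=c["mtx"]@(c["R"]@np.asarray(X,float)+c["t"]);return p[:2]/p[2]
def tri(a,b):
    (o1,d1),(o2,d2)=a,b
    d1=d1/np.linalg.norm(d1);d2=d2/np.linalg.norm(d2)
    s=np.linalg.lstsq(np.c_[d1,-d2],o2-o1,rcond=None)[0]
    p,q=o1+s[0]*d1,o2+s[1]*d2;return (p+q)/2,np.linalg.norm(p-q)
def crop(src,box,k,out):
    im=cv2.imread(src) if isinstance(src,str) else src[:,:,::-1]
    u,v,w,h=box;cv2.imwrite(out,cv2.resize(im[v:v+h,u:u+w],None,fx=k,fy=k,interpolation=cv2.INTER_CUBIC))
E
python3 - <<'E'
from h import *
a=cv2.imread("pics/top0.png");b=cv2.imread("pics/side0.png")
f=lambda im,u,v,w=60,h=50:cv2.resize(im[v:v+h,u:u+w],(390,int(390*h/w)),interpolation=cv2.INTER_CUBIC)
cv2.imwrite("pics/z1.png",np.hstack([f(a,253,132,60,60),f(a,180,155,60,60)]))
cv2.imwrite("pics/z2.png",np.hstack([f(b,222,160,60,60),f(b,175,220,60,60)]))
E
```

```text
(no output)
```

View pics/z1.png

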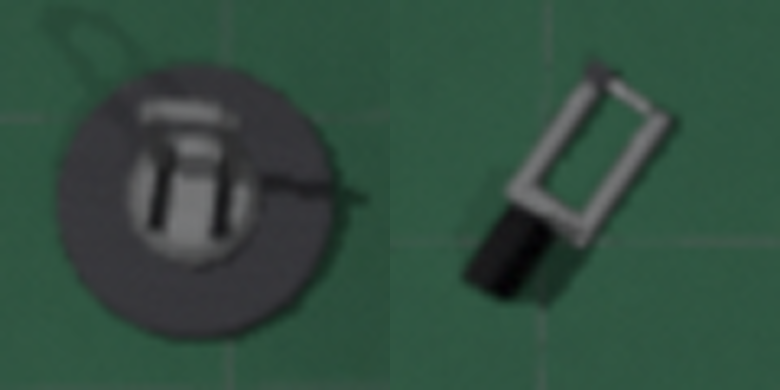

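View pics/z2.png

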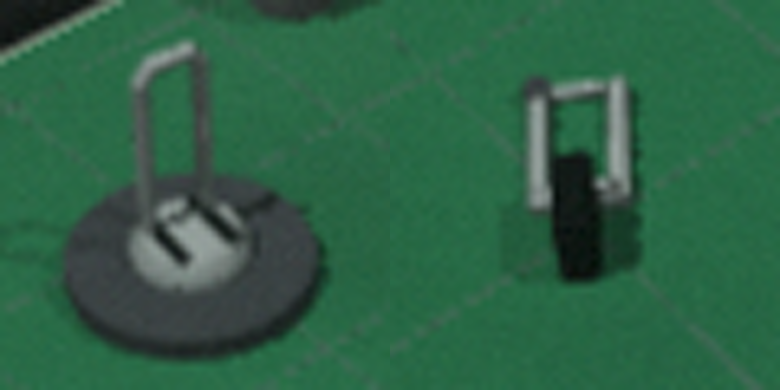

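Run:
```python
from h import *
a=cv2.imread("pics/top0.png");b=cv2.imread("pics/side0.png")
hsv=cv2.cvtColor(a,cv2.COLOR_BGR2HSV)
# roll: brown in top
m=cv2.inRange(hsv,(5,70,40),(22,255,255)); 
for (u,v) in((392,214),(396,327)):
    k=np.zeros_like(m);k[v-25:v+25,u-25:u+25]=m[v-25:v+25,u-25:u+25]
    c=max(cv2.findContours(k,cv2.RETR_EXTERNAL,2)[0],key=cv2.contourArea)
    e=cv2.fitEllipse(c);print("roll",e,onz("top",*e[0],.003+.03 if v<300 else .03),onz("top",*e[0],.003+.015))
    hs=cv2.findContours(k,cv2.RETR_CCOMP,2)
    for c,h in zip(hs[0],hs[1][0]):
        if h[3]>=0 and len(c)>10: print(" hole",cv2.fitEllipse(c))
print(hsv[175,268],hsv[150,300],hsv[180,240])
m=cv2.inRange(hsv,(0,0,0),(179,100,255));k=np.zeros_like(m);k[135:190,255:312]=m[135:190,255:312]
k=cv2.morphologyEx(k,cv2.MORPH_OPEN,np.ones((5,5)))
c=max(cv2.findContours(k,cv2.RETR_EXTERNAL,2)[0],key=cv2.contourArea)
e=cv2.fitEllipse(cv2.convexHull(c));print("stand",e,onz("top",*e[0],.012))
for p in((145,112),(230,114),(137,103),(237,122)):
  u,v=253+p[0]/6.5-.5,132+p[1]/6.5-.5;print("eyetop",u,v,onz("top",u,v,.104))
S=lambda p:(222+p[0]/6.5-.42,160+p[1]/6.5-.42)
for p in((143,80),(197,48)): print("side eye corner",onz("side",*S(p),.104))
for p in((150,215),(207,190)): print("side eye foot",onz("side",*S(p),.027))
T=lambda p:(180+(p[0]-390)/6.5-.42,155+p[1]/6.5-.42)
for nm,p,z in(("gatehinge",(597,72),.011),("gateother",(668,122),.011),("back+y",(515,192),.011),("back-y",(585,240),.011),("griptop a",(465,278),.035),("griptop b",(508,300),.035),("gripfront l",(508,205),.035),("gripfront r",(550,232),.035)):
  print(nm,onz("top",*T(p),z))
```

```text
roll ((391.6288757324219, 213.75315856933594), (30.107507705688477, 32.90919876098633), 86.44840240478516) [ 0.51259631 -0.23217888  0.033     ] [ 0.51390549 -0.23589047  0.018     ]
 hole ((391.1565246582031, 213.90467834472656), (20.837800979614258, 23.675437927246094), 151.69894409179688)
roll ((395.1573181152344, 326.4754333496094), (30.93192481994629, 34.42942428588867), 129.1925811767578) [ 0.26648045 -0.23332454  0.03      ] [ 0.26416351 -0.23629932  0.018     ]
 hole ((394.71636962890625, 326.23309326171875), (21.661785125732422, 24.21844482421875), 24.782169342041016)
[120  13  59] [78 55 56] [ 74 114  85]
stand ((282.5154724121094, 162.27349853515625), (43.21943283081055, 44.066192626953125), 79.63458251953125) [0.63658786 0.01175494 0.012     ]
eyetop 274.8076923076923 148.73076923076923 [0.64523896 0.02515891 0.104     ]
eyetop 287.88461538461536 149.03846153846155 [ 0.6442575  -0.00241409  0.104     ]
eyetop 273.5769230769231 147.34615384615384 [0.64825066 0.02775801 0.104     ]
eyetop 288.96153846153845 150.26923076923077 [ 0.64158749 -0.00467131  0.104     ]
side eye corner [0.64239484 0.02509325 0.104     ]
side eye corner [ 0.64408047 -0.00206782  0.104     ]
side eye foot [0.65400558 0.01723079 0.027     ]
side eye foot [ 0.65071724 -0.00899337  0.027     ]
gatehinge [0.63040792 0.17949473 0.011     ]
gateother [0.61177681 0.15333234 0.011     ]
back+y [0.58661305 0.20867948 0.011     ]
back-y [0.56891015 0.18289127 0.011     ]
griptop a [0.55220159 0.21981813 0.035     ]
griptop b [0.54432961 0.20444137 0.035     ]
gripfront l [0.57798574 0.20508457 0.035     ]
gripfront r [0.5682862  0.19002017 0.035     ]
```

```bash
cat >> h.py <<'E'
def R():
    from scipy.spatial.transform import Rotation as Q
    q=robot.get_state()["tool_rot"];return Q.from_quat([q[1],q[2],q[3],q[0]]).as_matrix()
def togo(xyz,ang=None):
    """shift in tool axes mm and spin (so that tool y lies along world angle ang, mod pi); spin applied after shift"""
    s=robot.get_state();M=R();d=M.T@(np.array(xyz)-s["position"])*1000
    out=d.round(1).tolist(); sp=None
    if ang is not None:
        cur=np.arctan2(M[1,1],M[0,1]); w=(ang-cur+np.pi/2)%np.pi-np.pi/2
        sp=-w if M[2,0]<0 else w
    print("pos",s["position"].round(4),"dp",out,"spin",sp,"q6",s["qpos"][5].round(3),"F",s["contact_force"].round(1),"gap",s["finger_gap"].round(4),"t",s["t"])
E
python3 - <<'E'
from h import *
print(R().round(3))
b=cv2.imread("pics/side0.png");a=cv2.imread("pics/top0.png")
def draw(im,n,pts,col):
    for X in pts:
        u=proj(n,X);cv2.circle(im,tuple(int(round(8*(x+.5))) for x in u),2,col,-1)
A=cv2.resize(a,None,fx=8,fy=8,interpolation=cv2.INTER_CUBIC);B=cv2.resize(b,None,fx=8,fy=8,interpolation=cv2.INTER_CUBIC)
th=np.linspace(0,2*np.pi,24)
C=np.array([.6366,.0115]);ey=.0075
for im,n in((A,"top"),(B,"side")):
    draw(im,n,[(C[0]+.05*np.cos(t),C[1]+.05*np.sin(t),.015) for t in th],(0,0,255))
    draw(im,n,[(C[0]+.019*np.cos(t),C[1]+.019*np.sin(t),.027) for t in th],(0,255,255))
    draw(im,n,[(C[0]+ey,C[1]+s*.013,z) for s in(-1,1) for z in np.linspace(.027,.104,8)],(255,0,0))
    draw(im,n,[(.512+.035*np.cos(t),-.235+.035*np.sin(t),.033) for t in th],(0,0,255))
    draw(im,n,[(.512+.035*np.cos(t),-.235+.035*np.sin(t),.003) for t in th],(255,0,255))
c=lambda im,u,v,w,h:cv2.resize(im[v*8:(v+h)*8,u*8:(u+w)*8],(390,300))
cv2.imwrite("pics/z3.png",np.vstack([np.hstack([c(A,250,138,65,50),c(B,219,162,65,50)]),np.hstack([c(A,360,190,65,50),c(B,320,155,65,50)])]))
E
```

```text
[[-0.     0.337  0.941]
 [-0.001  0.941 -0.337]
 [-1.    -0.002  0.   ]]
```

View pics/z3.png

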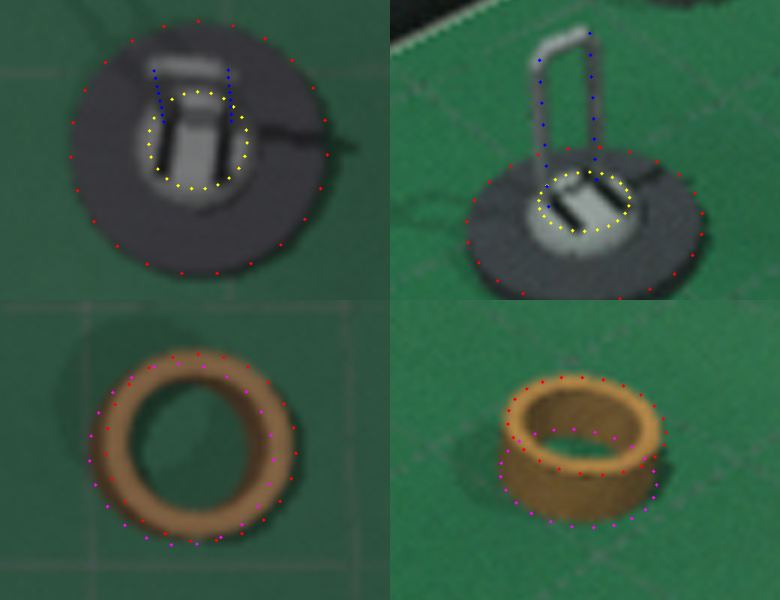

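The overlays fit. The stand is at about (0.637, 0.012) with yaw about -0.08. The eye is about 7.5 mm ahead of its centre, and the target roll is at about (0.5125, -0.2335). First I align the spin.

Emit:
carry_out(
  targets=[
    {"dp":[0,0,40],"spin":-0.13,"gripper":85},
    {"dp":[0,0,40],"spin":-0.13,"gripper":85},
    {"dp":[0,0,0],"spin":0,"gripper":85},
  ],
  newtons=40,
)

```text
t: 0.4
position: [0.2826, 0.5416, 0.2307]
tool_rot: [0.707, 0.03, 0.706, -0.031]
contact_force: [0.5, -0.1, -0.3]
finger_gap: 0.0849
```

```bash
python3 -c "
from h import *
togo([.5125,-.2335,.10],1.49)"
```

```text
Traceback (most recent call last):
  File "h.py", line 28, in togo
    print("pos",s["position"].round(4),"dp",out,"spin",sp,"q6",s["qpos"][5].round(3),"F",s["contact_force"].round(1),"gap",s["finger_gap"].round(4),"t",s["t"])
                                                                                                                           ^^^^^^^^^^^^^^^^^^^^^
AttributeError: 'float' object has no attribute 'round'
```

```bash
sed -i 's/s\["finger_gap"\].round(4)/round(s["finger_gap"],4)/' h.py; python3 -c "
from h import *
togo([.5125,-.2335,.10],1.49)"
```

```text
pos [0.2826 0.5416 0.2307] dp [131.9, -752.5, 295.0] spin -0.004651007374036675 q6 1.176 F [ 0.5 -0.1 -0.3] gap 0.0849 t 0.4
```

Emit:
carry_out(
  targets=[
    {"dp":[0,-30,30],"spin":0,"gripper":85},
    {"dp":[0,-40,28],"spin":0,"gripper":85},
    {"dp":[0,-40,25],"spin":0,"gripper":85},
    {"dp":[0,-40,25],"spin":0,"gripper":85},
    {"dp":[0,-40,20],"spin":0,"gripper":85},
    {"dp":[0,-40,20],"spin":0,"gripper":85},
    {"dp":[0,-40,20],"spin":0,"gripper":85},
    {"dp":[0,-40,20],"spin":0,"gripper":85},
    {"dp":[0,-40,20],"spin":0,"gripper":85},
    {"dp":[0,-40,20],"spin":0,"gripper":85},
    {"dp":[0,-40,15],"spin":0,"gripper":85},
    {"dp":[0,-40,15],"spin":0,"gripper":85},
    {"dp":[10,-40,15],"spin":0,"gripper":85},
    {"dp":[20,-40,10],"spin":0,"gripper":85},
    {"dp":[25,-40,10],"spin":0,"gripper":85},
    {"dp":[25,-40,2],"spin":0,"gripper":85},
    {"dp":[25,-40,0],"spin":0,"gripper":85},
    {"dp":[15,-40,0],"spin":0,"gripper":85},
    {"dp":[12,-32,0],"spin":0,"gripper":85},
    {"dp":[0,-10,0],"spin":0,"gripper":85},
  ],
)

```text
t: 2.4
position: [0.5082, -0.2328, 0.0971]
tool_rot: [0.705, 0.031, 0.708, -0.031]
contact_force: [-0.4, -0.1, 0.1]
finger_gap: 0.0849
```

```bash
python3 -c "
from h import *
togo([.5125,-.2335,.012],1.49)"
```

```text
pos [ 0.5082 -0.2328  0.0971] dp [85.1, -0.3, 4.7] spin -0.007018245050149474 q6 -0.342 F [-0.4 -0.1  0.1] gap 0.0849 t 2.4
```

Emit:
carry_out(
  targets=[
    {"dp":[20,0,4],"spin":0,"gripper":85},
    {"dp":[20,0,0],"spin":0,"gripper":85},
    {"dp":[8,0,0],"spin":0,"gripper":85},
    {"dp":[0,0,0],"spin":0,"gripper":85},
  ],
)

```text
t: 2.8
position: [0.5131, -0.2302, 0.0504]
tool_rot: [0.706, 0.03, 0.707, -0.029]
contact_force: [0.1, 0.5, 0.4]
finger_gap: 0.0848
```

```bash
python3 -c "
from h import *
togo([.5125,-.2335,.012],1.49)
a=robot.snapshot('top')[180:250,350:430];b=robot.snapshot('side')[140:210,310:390]
f=lambda i:cv2.resize(i[:,:,::-1],(400,350),interpolation=2)
cv2.imwrite('pics/p1.png',np.hstack([f(a),f(b)]))"
```

```text
pos [ 0.5131 -0.2302  0.0504] dp [38.4, -3.4, -0.2] spin -0.0025087426000502955 q6 -0.339 F [0.1 0.5 0.4] gap 0.0848 t 2.8
```

View pics/p1.png

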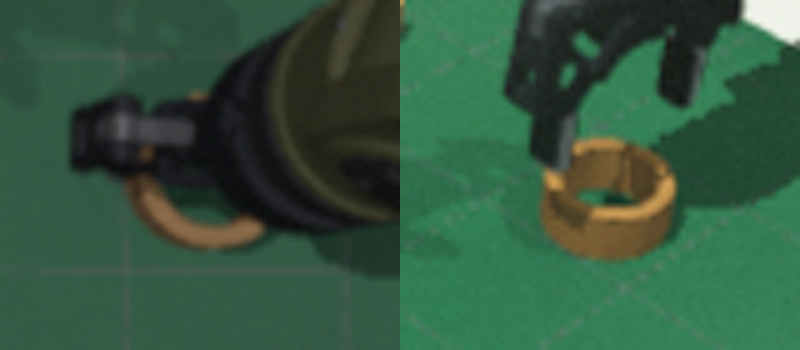

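The side view shows the fingers straddling the roll, whose top is at about (610,180) in the crop. I shift 3.5 mm in -y and descend.

Emit:
carry_out(
  targets=[
    {"dp":[0,-3.5,0],"spin":0,"gripper":85},
    {"dp":[10,0,0],"spin":0,"gripper":85},
    {"dp":[10,0,0],"spin":0,"gripper":85},
    {"dp":[10,0,0],"spin":0,"gripper":85},
    {"dp":[6,0,0],"spin":0,"gripper":85},
    {"dp":[0,0,0],"spin":0,"gripper":85},
  ],
)

```text
t: 3.5
position: [0.5125, -0.2344, 0.0138]
tool_rot: [0.706, 0.03, 0.707, -0.029]
contact_force: [-1.2, 0.3, -0.1]
finger_gap: 0.0849
```

```bash
python3 -c "
from h import *
togo([.5125,-.2335,.012],1.49)
b=robot.snapshot('side')[140:210,310:390]
f=lambda i:cv2.resize(i[:,:,::-1],(480,420),interpolation=2)
cv2.imwrite('pics/p2.png',f(b))"
```

```text
pos [ 0.5125 -0.2344  0.0138] dp [1.8, 0.9, -0.1] spin -0.0030325208258912273 q6 -0.345 F [-1.2  0.3 -0.1] gap 0.0849 t 3.5
```

View pics/p2.png

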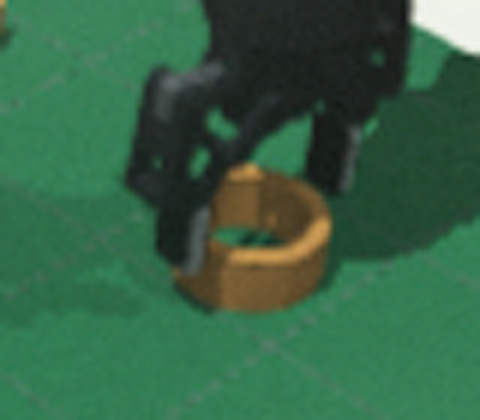

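The fingers are either side of the roll, with the left tip at about (190,270) overlapping its upper wall. I close.

Emit:
carry_out(
  targets=[
    {"dp":[0,0,0],"spin":0,"gripper":66},
    {"dp":[0,0,0],"spin":0,"gripper":66},
    {"dp":[0,0,0],"spin":0,"gripper":66},
    {"dp":[0,0,0],"spin":0,"gripper":66},
    {"dp":[0,0,0],"spin":0,"gripper":66},
    {"dp":[0,0,0],"spin":0,"gripper":66},
  ],
  newtons=30,
)

```text
t: 4.15
position: [0.5139, -0.235, 0.0161]
tool_rot: [0.707, 0.03, 0.706, -0.03]
contact_force: [-3.2, 0.7, 6.0]
finger_gap: 0.0687
```

Emit:
carry_out(
  targets=[
    {"dp":[-10,0,0],"spin":0,"gripper":66},
    {"dp":[-20,0,0],"spin":0,"gripper":66},
    {"dp":[-30,0,0],"spin":0,"gripper":66},
    {"dp":[-30,0,0],"spin":0,"gripper":66},
    {"dp":[-30,0,0],"spin":0,"gripper":66},
    {"dp":[-20,0,0],"spin":0,"gripper":66},
    {"dp":[0,0,0],"spin":0,"gripper":66},
  ],
)

```text
t: 4.85
position: [0.516, -0.236, 0.1592]
tool_rot: [0.709, 0.029, 0.704, -0.031]
contact_force: [-0.7, -0.2, -0.6]
finger_gap: 0.0685
```

```bash
python3 -c "
from h import *
togo([.637,.012,.14],1.49)
b=robot.snapshot('side')[80:200,280:440]
f=lambda i:cv2.resize(i[:,:,::-1],None,fx=4,fy=4,interpolation=2)
cv2.imwrite('pics/p3.png',f(b))"
```

```text
pos [ 0.516  -0.236   0.1592] dp [19.2, 257.3, 99.6] spin -0.0030619373457334564 q6 -0.345 F [-0.7 -0.2 -0.6] gap 0.0685 t 4.85
```

View pics/p3.png

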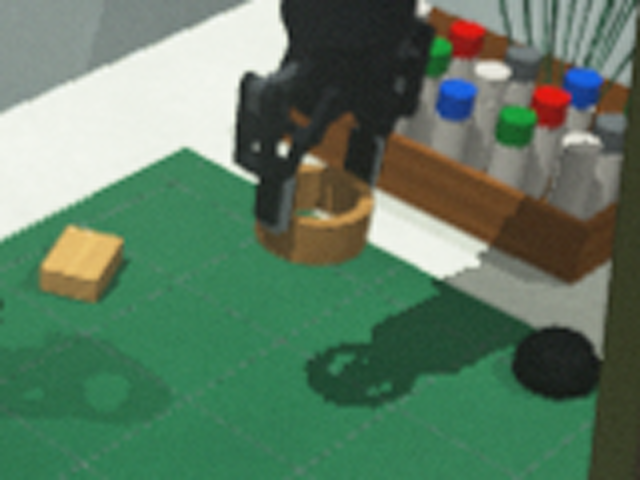

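The roll is held and level. I move it over the stand.

Emit:
carry_out(
  targets=[
    {"dp":[0,20,8],"spin":0,"gripper":66},
    {"dp":[0,30,12],"spin":0,"gripper":66},
    {"dp":[0,40,15],"spin":0,"gripper":66},
    {"dp":[0,40,15],"spin":0,"gripper":66},
    {"dp":[0,40,15],"spin":0,"gripper":66},
    {"dp":[0,40,15],"spin":0,"gripper":66},
    {"dp":[0,27,12],"spin":0,"gripper":66},
    {"dp":[0,20,8],"spin":0,"gripper":66},
    {"dp":[0,0,0],"spin":0,"gripper":66},
    {"dp":[0,0,0],"spin":0,"gripper":66},
    {"dp":[0,0,0],"spin":0,"gripper":66},
  ],
)

```text
t: 6.0
position: [0.6339, 0.012, 0.1543]
tool_rot: [0.706, 0.03, 0.707, -0.03]
contact_force: [-0.1, -0.5, -0.9]
finger_gap: 0.0685
```

Run:
```python
from h import *
togo([.637,.012,.14],1.49)
a=robot.snapshot('top');b=robot.snapshot('side')
p=robot.get_state()['position']
A=[cv2.resize(i[:,:,::-1],None,fx=6,fy=6,interpolation=2) for i in(a,b)]
for im,n in zip(A,('top','side')):
    for t in np.linspace(0,2*np.pi,24):
        for z in(.030-.012,-.012):
            u=proj(n,p+np.array([.035*np.cos(t),.035*np.sin(t),z]));cv2.circle(im,tuple(int(6*(x+.5)) for x in u),2,(0,0,255),-1)
c=[im[6*int(proj(n,p)[1])-240:6*int(proj(n,p)[1])+240,6*int(proj(n,p)[0])-200:6*int(proj(n,p)[0])+200] for im,n in zip(A,('top','side'))]
cv2.imwrite('pics/p4.png',np.hstack(c))
```

```text
pos [0.6339 0.012  0.1543] dp [14.3, 0.3, 3.1] spin -0.0037648422155722727 q6 0.104 F [-0.1 -0.5 -0.9] gap 0.0685 t 6.0
```

View pics/p4.png

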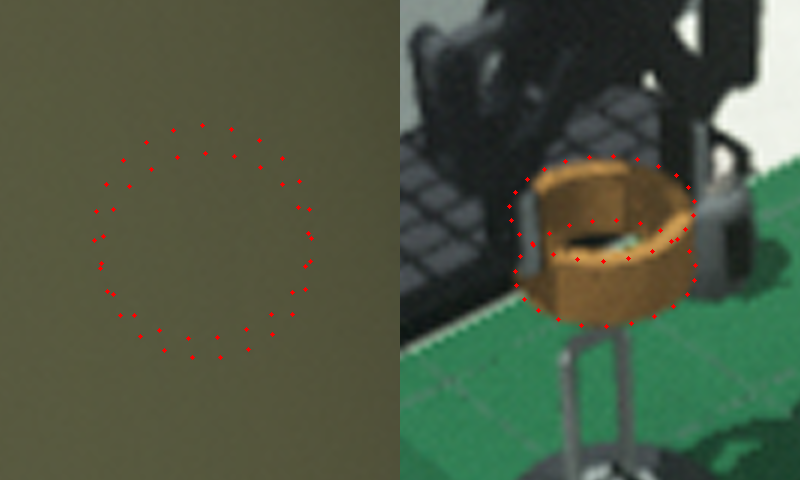

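The roll sits where predicted: centred on the TCP with its underside 12 mm below. I correct by 3 mm and lower it, watching the force.

Emit:
carry_out(
  targets=[
    {"dp":[0,0,3],"spin":0,"gripper":66},
    {"dp":[15,0,0],"spin":0,"gripper":66},
    {"dp":[15,0,0],"spin":0,"gripper":66},
    {"dp":[15,0,0],"spin":0,"gripper":66},
    {"dp":[15,0,0],"spin":0,"gripper":66},
    {"dp":[0,0,0],"spin":0,"gripper":66},
  ],
)

```text
t: 6.7
position: [0.6362, 0.0119, 0.0932]
tool_rot: [0.705, 0.03, 0.708, -0.03]
contact_force: [-0.2, 0.9, -1.7]
finger_gap: 0.0687
```

Run:
```python
from h import *
togo([.637,.012,.042],1.49)
b=robot.snapshot('side')[120:220,190:300]
cv2.imwrite('pics/p5.png',cv2.resize(b[:,:,::-1],None,fx=5,fy=5,interpolation=2))
```

```text
pos [0.6362 0.0119 0.0932] dp [51.2, 0.2, 1.0] spin -0.0038076513306086746 q6 0.103 F [-0.2  0.9 -1.7] gap 0.0687 t 6.7
```

View pics/p5.png

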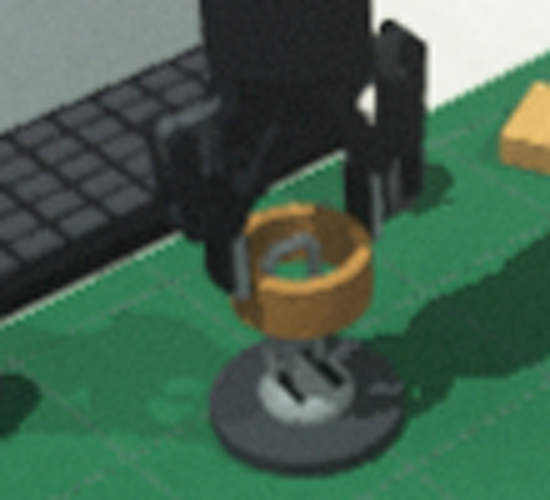

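The eye's top shows inside the bore at about (290,250), with clear space round it. I continue down.

Emit:
carry_out(
  targets=[
    {"dp":[12,0,1],"spin":0,"gripper":66},
    {"dp":[12,0,0],"spin":0,"gripper":66},
    {"dp":[10,0,0],"spin":0,"gripper":66},
    {"dp":[8,0,0],"spin":0,"gripper":66},
    {"dp":[6,0,0],"spin":0,"gripper":66},
    {"dp":[2,0,0],"spin":0,"gripper":66},
    {"dp":[0,0,0],"spin":0,"gripper":66},
  ],
)

```text
t: 7.45
position: [0.6387, 0.0125, 0.045]
tool_rot: [0.706, 0.03, 0.707, -0.03]
contact_force: [-0.2, -0.5, 0.2]
finger_gap: 0.0685
```

Run:
```python
from h import *
togo([.637,.012,.042],1.49)
b=robot.snapshot('side')[120:220,190:300]
cv2.imwrite('pics/p6.png',cv2.resize(b[:,:,::-1],None,fx=5,fy=5,interpolation=2))
```

```text
pos [0.6387 0.0125 0.045 ] dp [3.0, -0.6, -1.6] spin -0.0029506769366458574 q6 0.103 F [-0.2 -0.5  0.2] gap 0.0685 t 7.45
```

View pics/p6.png

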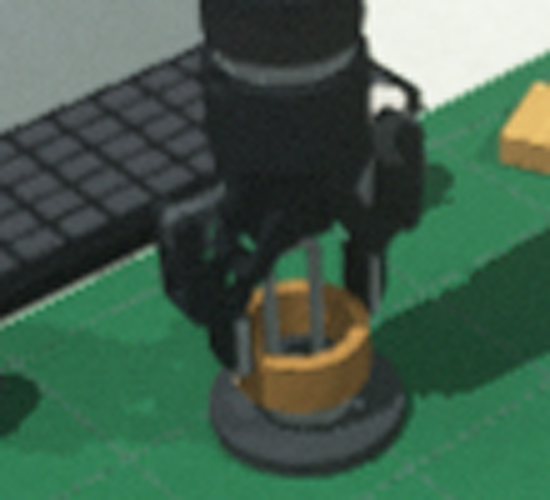

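Emit:
carry_out(
  targets=[
    {"dp":[3,0,-1.5],"spin":0,"gripper":66},
    {"dp":[0,0,0],"spin":0,"gripper":66},
    {"dp":[0,0,0],"spin":0,"gripper":84},
    {"dp":[0,0,0],"spin":0,"gripper":84},
    {"dp":[0,0,0],"spin":0,"gripper":84},
    {"dp":[0,0,0],"spin":0,"gripper":84},
  ],
)

```text
t: 8.1
position: [0.6375, 0.0126, 0.0425]
tool_rot: [0.707, 0.03, 0.706, -0.03]
contact_force: [1.3, -0.3, -0.2]
finger_gap: 0.0838
```

Run:
```python
from h import *
togo([.637,.012,.042],1.49)
b=robot.snapshot('side')[120:220,190:300]
cv2.imwrite('pics/p7.png',cv2.resize(b[:,:,::-1],None,fx=5,fy=5,interpolation=2))
```

```text
pos [0.6375 0.0126 0.0425] dp [0.5, -0.6, -0.4] spin -0.003008581839579527 q6 0.104 F [ 1.3 -0.3 -0.2] gap 0.0838 t 8.1
```

View pics/p7.png

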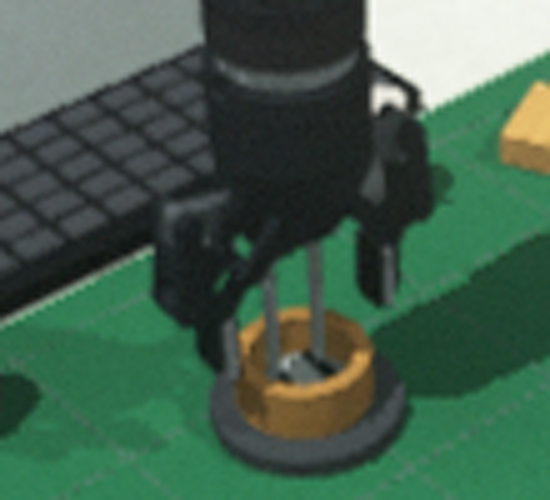

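The roll has dropped home, with its rim at about (305,375) in the crop. I rise and go to the hook.

Emit:
carry_out(
  targets=[
    {"dp":[-10,0,0],"spin":0,"gripper":84},
    {"dp":[-25,0,0],"spin":0,"gripper":84},
    {"dp":[-35,0,0],"spin":0,"gripper":84},
    {"dp":[-35,0,0],"spin":0,"gripper":84},
    {"dp":[-15,15,-5],"spin":0,"gripper":84},
    {"dp":[0,30,-15],"spin":0,"gripper":60},
    {"dp":[0,40,-20],"spin":0,"gripper":50},
    {"dp":[0,40,-20],"spin":0,"gripper":45},
    {"dp":[0,40,-20],"spin":0,"gripper":45},
    {"dp":[0,20,-10],"spin":0.1,"gripper":45},
    {"dp":[0,0,0],"spin":0.14,"gripper":45},
    {"dp":[0,0,0],"spin":0.14,"gripper":45},
    {"dp":[0,0,0],"spin":0.13,"gripper":45},
    {"dp":[0,0,0],"spin":0,"gripper":45},
    {"dp":[0,0,0],"spin":0,"gripper":45},
  ],
)

```text
t: 9.65
position: [0.5627, 0.2049, 0.1622]
tool_rot: [0.676, 0.206, 0.677, -0.206]
contact_force: [-0.3, 0.4, 0.8]
finger_gap: 0.0447
```

Run:
```python
from h import *
togo([.5618,.2059,.06],0.974)
a=robot.snapshot('top');b=robot.snapshot('side')
cv2.imwrite('pics/top8.png',a[:,:,::-1]);cv2.imwrite('pics/side8.png',b[:,:,::-1])
A=[cv2.resize(i[:,:,::-1],None,fx=6,fy=6,interpolation=2) for i in(a,b)]
def d(n,im,X,c):
    u=proj(n,X);cv2.circle(im,tuple(int(6*(x+.5)) for x in u),2,c,-1)
C=np.array([.637,.012])
Rz=lambda y:np.array([[np.cos(y),-np.sin(y)],[np.sin(y),np.cos(y)]])
H=np.array([.5618,.2059])
for im,n in zip(A,('top','side')):
    for t in np.linspace(0,2*np.pi,24):
        for z in(.015,.045):
            d(n,im,[C[0]+.035*np.cos(t),C[1]+.035*np.sin(t),z],(0,0,255))
    for x,y,z in[(-17,7,32),(-17,-7,32),(17,7,32),(17,-7,32),(18,17.5,8),(18,-17.5,8),(73,17.5,8),(73,-17.5,8),(25,10.5,8),(25,-10.5,8),(-17,7,0),(-17,-7,0)]:
        q=H+Rz(-.597)@np.array([x,y])/1000;d(n,im,[*q,.003+z/1000],(255,0,255))
    for s in(-1,1):
        for z in np.linspace(.05,.104,6):
            q=C+Rz(-.08)@np.array([.0075,s*.013]);d(n,im,[*q,z],(255,0,0))
c=lambda im,u,v:cv2.resize(im[6*v:6*(v+50),6*u:6*(u+65)],(390,300))
cv2.imwrite('pics/p8.png',np.vstack([np.hstack([c(A[0],250,138),c(A[1],219,162)]),np.hstack([c(A[0],180,158),c(A[1],175,220)])]))
```

```text
pos [0.5627 0.2049 0.1622] dp [102.2, 0.4, -1.3] spin 0.006489910010426758 q6 0.939 F [-0.3  0.4  0.8] gap 0.0447 t 9.65
```

View pics/p8.png

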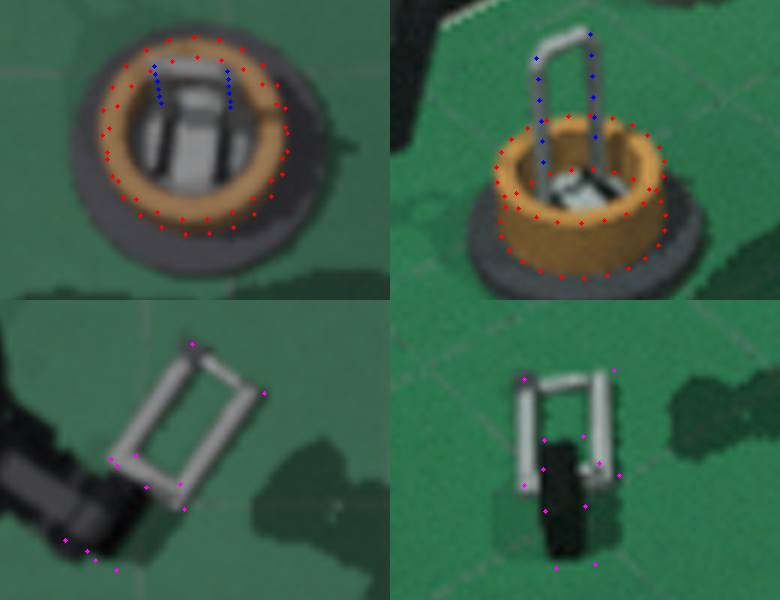

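The roll is home and the overlays match. The hook is at about (0.5625, 0.206) with yaw -0.60. I descend onto the grip.

Emit:
carry_out(
  targets=[
    {"dp":[25,0,-1],"spin":0,"gripper":45},
    {"dp":[35,0,0],"spin":0,"gripper":45},
    {"dp":[35,0,0],"spin":0,"gripper":45},
    {"dp":[30,0,0],"spin":0,"gripper":45},
    {"dp":[15,0,0],"spin":0,"gripper":45},
    {"dp":[10,0,0],"spin":0,"gripper":45},
    {"dp":[0,0,0],"spin":0,"gripper":45},
    {"dp":[0,0,0],"spin":0,"gripper":45},
  ],
)

```text
t: 10.55
position: [0.5629, 0.2052, 0.013]
tool_rot: [0.676, 0.207, 0.676, -0.207]
contact_force: [-0.4, -0.2, 0.7]
finger_gap: 0.045
```

Run:
```python
from h import *
togo([.5625,.2058,.009],0.974)
b=robot.snapshot('side')[200:280,150:260]
cv2.imwrite('pics/p9.png',cv2.resize(b[:,:,::-1],None,fx=5,fy=5,interpolation=2))
```

```text
pos [0.5629 0.2052 0.013 ] dp [4.0, 0.3, -0.7] spin 0.0033887170623305707 q6 0.943 F [-0.4 -0.2  0.7] gap 0.045 t 10.55
```

View pics/p9.png

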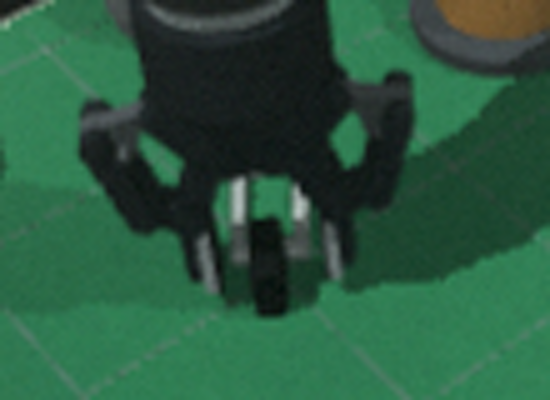

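The grip is centred between the fingers at about (268,265). I lower 6 mm and close.

Emit:
carry_out(
  targets=[
    {"dp":[6,0,0],"spin":0,"gripper":45},
    {"dp":[0,0,0],"spin":0,"gripper":30},
    {"dp":[0,0,0],"spin":0,"gripper":10},
    {"dp":[0,0,0],"spin":0,"gripper":10},
    {"dp":[0,0,0],"spin":0,"gripper":10},
    {"dp":[0,0,0],"spin":0,"gripper":10},
    {"dp":[0,0,0],"spin":0,"gripper":10},
    {"dp":[0,0,0],"spin":0,"gripper":10},
  ],
  newtons=60,
)

```text
t: 11.4
position: [0.5627, 0.2052, 0.0067]
tool_rot: [0.676, 0.207, 0.676, -0.207]
contact_force: [0.2, 1.1, 5.4]
finger_gap: 0.0131
```

Run:
```python
from h import *
togo([.5625,.2058,.009],0.974)
```

```text
pos [0.5627 0.2052 0.0067] dp [-2.3, 0.4, -0.5] spin 0.0030843954034844856 q6 0.943 F [0.2 1.1 5.4] gap 0.0131 t 11.4
```

Emit:
carry_out(
  targets=[
    {"dp":[-10,0,0],"spin":0,"gripper":10},
    {"dp":[-25,0,0],"spin":0,"gripper":10},
    {"dp":[-30,0,0],"spin":0,"gripper":10},
    {"dp":[-15,0,0],"spin":-0.12,"gripper":10},
    {"dp":[0,0,0],"spin":-0.14,"gripper":10},
    {"dp":[0,0,0],"spin":-0.14,"gripper":10},
    {"dp":[0,0,0],"spin":-0.115,"gripper":10},
    {"dp":[0,0,0],"spin":0,"gripper":10},
  ],
)

```text
t: 12.2
position: [0.5618, 0.2047, 0.0863]
tool_rot: [0.706, 0.028, 0.707, -0.028]
contact_force: [-0.2, 0.4, -1.9]
finger_gap: 0.013
```

Run:
```python
from h import *
togo([.5489,.0347,.075],1.49)
```

```text
pos [0.5618 0.2047 0.0863] dp [11.4, -170.5, 0.4] spin 0.002216782826174324 q6 0.428 F [-0.2  0.4 -1.9] gap 0.013 t 12.2
```

Emit:
carry_out(
  targets=[
    {"dp":[0,-20,0],"spin":0,"gripper":10},
    {"dp":[0,-35,0],"spin":0,"gripper":10},
    {"dp":[0,-40,0],"spin":0,"gripper":10},
    {"dp":[0,-40,0],"spin":0,"gripper":10},
    {"dp":[4,-25,0],"spin":0,"gripper":10},
    {"dp":[8,-10,0],"spin":0,"gripper":10},
    {"dp":[0,0,0],"spin":0,"gripper":10},
    {"dp":[0,0,0],"spin":0,"gripper":10},
    {"dp":[0,0,0],"spin":0,"gripper":10},
  ],
)

```text
t: 13.1
position: [0.5492, 0.0367, 0.0744]
tool_rot: [0.707, 0.028, 0.707, -0.027]
contact_force: [-0.3, 0.3, -1.0]
finger_gap: 0.0131
```

Run:
```python
from h import *
togo([.5489,.0347,.053],1.49)
a=robot.snapshot('top');b=robot.snapshot('side')
cv2.imwrite('pics/top10.png',a[:,:,::-1]);cv2.imwrite('pics/side10.png',b[:,:,::-1])
f=lambda i:cv2.resize(i[:,:,::-1],None,fx=5,fy=5,interpolation=2)
cv2.imwrite('pics/p10.png',np.hstack([f(a[120:230,240:320]),f(b[140:250,200:280])]))
```

```text
pos [0.5492 0.0367 0.0744] dp [21.4, -2.0, -0.2] spin 0.002849928096404275 q6 0.144 F [-0.3  0.3 -1. ] gap 0.0131 t 13.1
```

View pics/p10.png

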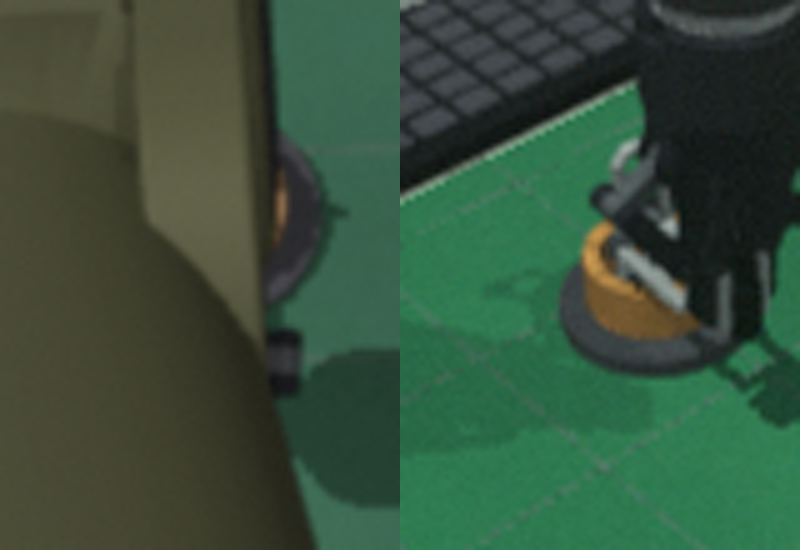

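The arm blocks the top view. The side view shows the hook's +y arm with its hinge at about (620,245). I zoom in with an overlay of the known points.

```bash
cat > ov.py <<'E'
from h import *
def ov(b,out,yaw=-.083,zb=None,box=(225,155,60,45),k=12,legs=True):
    p=robot.get_state()['position'];H=np.array([p[0],p[1],p[2]-.0037])
    im=cv2.resize(b[:,:,::-1],None,fx=k,fy=k,interpolation=2)
    def d(X,c):
        u=proj('side',X);cv2.circle(im,tuple(int(k*(x+.5)) for x in u),2,c,-1)
    c,s=np.cos(yaw),np.sin(yaw)
    for x,y,z in[(73,17.5,8),(73,-17.5,8),(73,10.5,8),(73,-10.5,8),(25,10.5,8),(25,-10.5,8),(71,13,8),(73,17.5,0),(18,17.5,8)]:
        d(H+np.array([c*x-s*y,s*x+c*y,z])/1000,(255,0,255))
    for L in((.645,.026),(.643,0)):
        for z in np.linspace(.045,.104,8): d([*L,z],(255,0,0))
    u,v,w,h=box;cv2.imwrite(out,im[v*k:(v+h)*k,u*k:(u+w)*k])
E
python3 -c "
from ov import *
b=cv2.imread('pics/side10.png')[:,:,::-1]
ov(b,'pics/p11.png')"
```

```text
(no output)
```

View pics/p11.png

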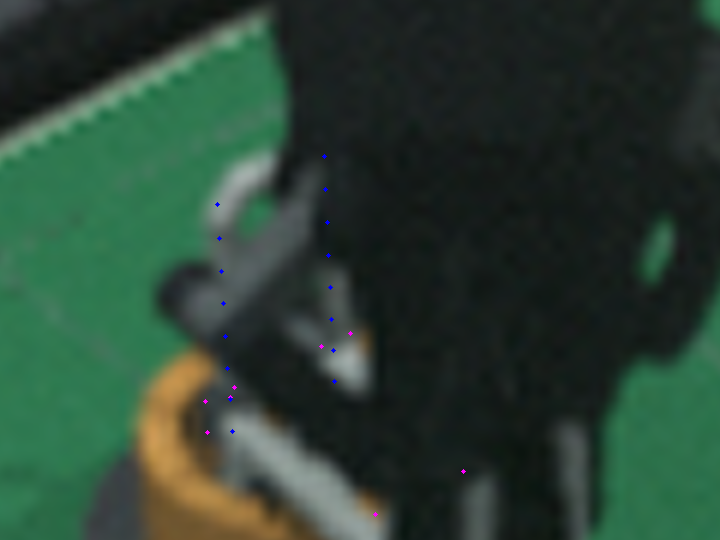

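The hook and eye agree with the prediction within about 2 mm. I lower to just above the roll and correct sideways.

Emit:
carry_out(
  targets=[
    {"dp":[8,-2,0],"spin":0,"gripper":10},
    {"dp":[8,0,0],"spin":0,"gripper":10},
    {"dp":[4,0,0],"spin":0,"gripper":10},
    {"dp":[0,0,0],"spin":0,"gripper":10},
    {"dp":[0,0,0],"spin":0,"gripper":10},
  ],
)

```text
t: 13.7
position: [0.5486, 0.0335, 0.054]
tool_rot: [0.706, 0.028, 0.707, -0.028]
contact_force: [0.0, 0.0, -0.8]
finger_gap: 0.013
```

Run:
```python
from ov import *
togo([.5489,.0347,.0535],1.49)
ov(robot.snapshot('side'),'pics/p12.png')
```

```text
pos [0.5486 0.0335 0.054 ] dp [0.5, 1.2, 0.2] spin 0.0019464755557012658 q6 0.14 F [ 0.   0.  -0.8] gap 0.013 t 13.7
```

View pics/p12.png

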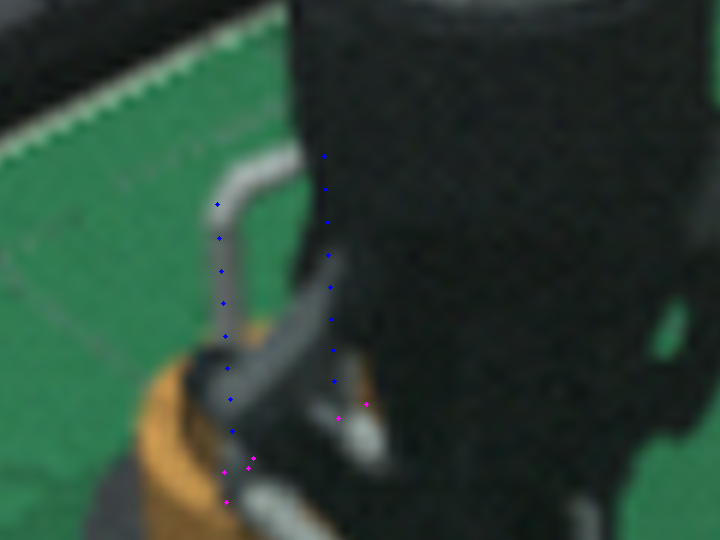

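Emit:
carry_out(
  targets=[
    {"dp":[0,1.2,4],"spin":0,"gripper":10},
    {"dp":[0,0,5],"spin":0,"gripper":10},
    {"dp":[0,0,4],"spin":0,"gripper":10},
    {"dp":[0,0,3],"spin":0,"gripper":10},
    {"dp":[0,0,3],"spin":0,"gripper":10},
    {"dp":[0,0,3],"spin":0,"gripper":10},
    {"dp":[0,0,0],"spin":0,"gripper":10},
  ],
)

```text
t: 14.45
position: [0.571, 0.033, 0.0542]
tool_rot: [0.707, 0.028, 0.707, -0.028]
contact_force: [0.3, 0.4, -1.9]
finger_gap: 0.0134
```

Run:
```python
from ov import *
togo([.5489,.0347,.0535],1.49)
ov(robot.snapshot('side'),'pics/p13.png')
```

```text
pos [0.571  0.033  0.0542] dp [0.7, -0.0, -22.2] spin 0.0018918254463258233 q6 0.137 F [ 0.3  0.4 -1.9] gap 0.0134 t 14.45
```

View pics/p13.png

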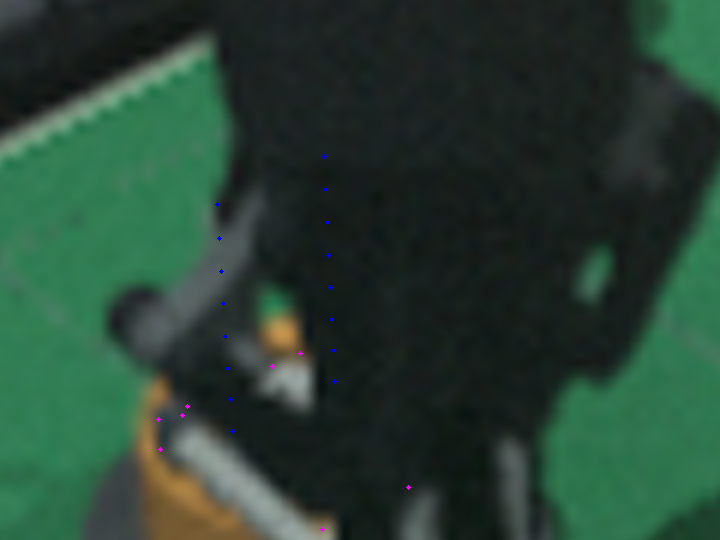

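No contact yet. I press on slowly.

Emit:
carry_out(
  targets=[
    {"dp":[0,0,2],"spin":0,"gripper":10},
    {"dp":[0,0,2],"spin":0,"gripper":10},
    {"dp":[0,0,2],"spin":0,"gripper":10},
  ],
)

```text
t: 14.8
position: [0.5764, 0.0325, 0.0541]
tool_rot: [0.706, 0.028, 0.707, -0.028]
contact_force: [-2.3, 0.1, -1.1]
finger_gap: 0.0133
```

Emit:
carry_out(
  targets=[
    {"dp":[0,0,2],"spin":0,"gripper":10},
    {"dp":[0,0,2],"spin":0,"gripper":10},
    {"dp":[0,0,2],"spin":0,"gripper":10},
  ],
)

```text
t: 15.1
position: [0.5825, 0.0321, 0.0541]
tool_rot: [0.706, 0.028, 0.707, -0.028]
contact_force: [-2.1, -0.3, -1.0]
finger_gap: 0.0135
```

Emit:
carry_out(
  targets=[
    {"dp":[0,0,2],"spin":0,"gripper":10},
    {"dp":[0,0,2],"spin":0,"gripper":10},
    {"dp":[0,0,2],"spin":0,"gripper":10},
  ],
)

```text
t: 15.4
position: [0.5889, 0.0318, 0.0543]
tool_rot: [0.707, 0.028, 0.707, -0.028]
contact_force: [-3.4, 1.4, -1.2]
finger_gap: 0.0131
```

The gate is being pressed at about 2 to 3 N. I carry on.

Emit:
carry_out(
  targets=[
    {"dp":[0,0,2.5],"spin":0,"gripper":10},
    {"dp":[0,0,2.5],"spin":0,"gripper":10},
    {"dp":[0,0,2.5],"spin":0,"gripper":10},
    {"dp":[0,0,2.5],"spin":0,"gripper":10},
  ],
)

```text
t: 15.8
position: [0.5999, 0.0305, 0.0547]
tool_rot: [0.707, 0.028, 0.706, -0.028]
contact_force: [-0.1, 0.4, -0.3]
finger_gap: 0.013
```

Emit:
carry_out(
  targets=[
    {"dp":[0,0,2.5],"spin":0,"gripper":10},
    {"dp":[0,0,2.5],"spin":0,"gripper":10},
    {"dp":[0,0,2.5],"spin":0,"gripper":10},
    {"dp":[0,0,2.5],"spin":0,"gripper":10},
  ],
)

```text
t: 16.2
position: [0.609, 0.0299, 0.0543]
tool_rot: [0.707, 0.028, 0.707, -0.028]
contact_force: [-0.8, 0.5, -1.3]
finger_gap: 0.0132
```

Emit:
carry_out(
  targets=[
    {"dp":[0,0,2],"spin":0,"gripper":10},
    {"dp":[0,0,2],"spin":0,"gripper":10},
  ],
)

```text
t: 16.4
position: [0.6128, 0.0297, 0.0543]
tool_rot: [0.707, 0.028, 0.707, -0.028]
contact_force: [-0.6, -1.1, -2.7]
finger_gap: 0.0131
```

The force dropped at x of about 0.60, so the leg is through. I now feel for the back wall.

Emit:
carry_out(
  targets=[
    {"dp":[0,0,1.5],"spin":0,"gripper":10},
    {"dp":[0,0,1.5],"spin":0,"gripper":10},
  ],
)

```text
t: 16.6
position: [0.6157, 0.0294, 0.0543]
tool_rot: [0.707, 0.028, 0.707, -0.028]
contact_force: [0.1, 0.2, -1.1]
finger_gap: 0.0133
```

Emit:
carry_out(
  targets=[
    {"dp":[0,0,1],"spin":0,"gripper":10},
    {"dp":[0,0,1],"spin":0,"gripper":10},
  ],
)

```text
t: 16.8
position: [0.6177, 0.0293, 0.0543]
tool_rot: [0.707, 0.028, 0.707, -0.028]
contact_force: [-0.5, -0.4, -1.9]
finger_gap: 0.013
```

Emit:
carry_out(
  targets=[
    {"dp":[0,0,1],"spin":0,"gripper":10},
    {"dp":[0,0,1],"spin":0,"gripper":10},
  ],
)

```text
t: 17.0
position: [0.6193, 0.0292, 0.0542]
tool_rot: [0.706, 0.028, 0.707, -0.028]
contact_force: [-3.2, 0.8, 1.4]
finger_gap: 0.0133
```

Emit:
carry_out(
  targets=[
    {"dp":[0,0,0.5],"spin":0,"gripper":10},
    {"dp":[0,0,0],"spin":0,"gripper":10},
    {"dp":[0,0,0],"spin":0,"gripper":10},
  ],
)

```text
t: 17.3
position: [0.6193, 0.0292, 0.0541]
tool_rot: [0.706, 0.028, 0.707, -0.028]
contact_force: [-4.3, 0.1, 0.0]
finger_gap: 0.0127
```

Run:
```python
from ov import *
togo([.5489,.0347,.0535],1.49)
ov(robot.snapshot('side'),'pics/p14.png')
```

```text
pos [0.6193 0.0292 0.0541] dp [0.7, -0.0, -70.6] spin 0.002043297893571827 q6 0.126 F [-4.3  0.1  0. ] gap 0.0127 t 17.3
```

View pics/p14.png

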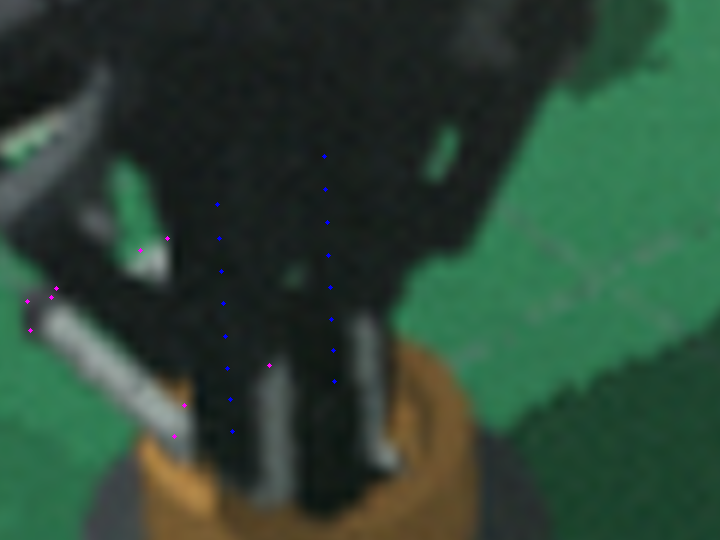

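The leg is at the back wall at 4 N, and the hinge end at about (40,310) is well past the eye. I tug back in small steps.

Emit:
carry_out(
  targets=[
    {"dp":[0,0,-3],"spin":0,"gripper":10},
    {"dp":[0,0,-4],"spin":0,"gripper":10},
    {"dp":[0,0,-4],"spin":0,"gripper":10},
    {"dp":[0,0,-4],"spin":0,"gripper":10},
    {"dp":[0,0,-4],"spin":0,"gripper":10},
    {"dp":[0,0,-4],"spin":0,"gripper":10},
    {"dp":[0,0,-4],"spin":0,"gripper":10},
    {"dp":[0,0,-3],"spin":0,"gripper":10},
    {"dp":[0,0,-2],"spin":0,"gripper":10},
    {"dp":[0,0,0],"spin":0,"gripper":10},
  ],
)

```text
t: 18.35
position: [0.588, 0.0316, 0.0543]
tool_rot: [0.707, 0.028, 0.707, -0.028]
contact_force: [0.8, -0.7, -0.6]
finger_gap: 0.0129
```

Emit:
carry_out(
  targets=[
    {"dp":[0,0,-1],"spin":0,"gripper":10},
    {"dp":[0,0,-1],"spin":0,"gripper":10},
  ],
)

```text
t: 18.55
position: [0.5864, 0.0318, 0.0543]
tool_rot: [0.707, 0.028, 0.706, -0.028]
contact_force: [0.1, 0.6, -0.9]
finger_gap: 0.0129
```

Emit:
carry_out(
  targets=[
    {"dp":[0,0,-1],"spin":0,"gripper":10},
    {"dp":[0,0,-0.5],"spin":0,"gripper":10},
  ],
)

```text
t: 18.75
position: [0.5847, 0.0319, 0.0543]
tool_rot: [0.707, 0.028, 0.707, -0.028]
contact_force: [-0.5, 0.3, -1.3]
finger_gap: 0.0132
```

Emit:
carry_out(
  targets=[
    {"dp":[0,0,-1],"spin":0,"gripper":10},
    {"dp":[0,0,-1],"spin":0,"gripper":10},
  ],
)

```text
t: 18.95
position: [0.5827, 0.032, 0.0543]
tool_rot: [0.707, 0.028, 0.707, -0.028]
contact_force: [-0.3, 0.2, -1.4]
finger_gap: 0.0129
```

Emit:
carry_out(
  targets=[
    {"dp":[0,0,-0.5],"spin":0,"gripper":10},
    {"dp":[0,0,-0.5],"spin":0,"gripper":10},
  ],
)

```text
t: 19.15
position: [0.582, 0.0321, 0.0543]
tool_rot: [0.707, 0.028, 0.706, -0.028]
contact_force: [0.3, -0.1, -2.0]
finger_gap: 0.0132
```

Emit:
carry_out(
  targets=[
    {"dp":[0,0,-0.5],"spin":0,"gripper":10},
    {"dp":[0,0,0],"spin":0,"gripper":10},
  ],
)

```text
t: 19.35
position: [0.5819, 0.0321, 0.0545]
tool_rot: [0.707, 0.028, 0.706, -0.028]
contact_force: [2.9, 0.1, -1.6]
finger_gap: 0.0127
```

The gate holds: contact came at x = 0.582, 37 mm back, exactly as expected. I build up the force.

Emit:
carry_out(
  targets=[
    {"dp":[0,0,-0.5],"spin":0,"gripper":10},
    {"dp":[0,0,-0.5],"spin":0,"gripper":10},
  ],
)

```text
t: 19.55
position: [0.5817, 0.0321, 0.0546]
tool_rot: [0.707, 0.028, 0.706, -0.028]
contact_force: [6.5, -0.5, -4.4]
finger_gap: 0.0129
```

Emit:
carry_out(
  targets=[
    {"dp":[0,0,-0.5],"spin":0,"gripper":10},
    {"dp":[0,0,0],"spin":0,"gripper":10},
  ],
)

```text
t: 19.75
position: [0.5816, 0.0321, 0.0547]
tool_rot: [0.708, 0.028, 0.705, -0.028]
contact_force: [7.2, -1.5, -5.2]
finger_gap: 0.0128
```

Emit:
carry_out(
  targets=[
    {"dp":[0,0,-0.5],"spin":0,"gripper":10},
    {"dp":[0,0,0],"spin":0,"gripper":10},
  ],
)

```text
t: 19.95
position: [0.5816, 0.0322, 0.0547]
tool_rot: [0.708, 0.028, 0.705, -0.028]
contact_force: [9.2, -1.0, -7.0]
finger_gap: 0.0131
```

Emit:
carry_out(
  targets=[
    {"dp":[0,0,-0.5],"spin":0,"gripper":10},
    {"dp":[0,0,0],"spin":0,"gripper":10},
  ],
)

```text
t: 20.15
position: [0.5815, 0.0322, 0.0547]
tool_rot: [0.708, 0.028, 0.705, -0.028]
contact_force: [9.5, -1.4, -7.1]
finger_gap: 0.0131
```

Emit:
carry_out(
  targets=[
    {"dp":[0.5,0,-0.5],"spin":0,"gripper":10},
    {"dp":[0,0,0],"spin":0,"gripper":10},
  ],
)

```text
t: 20.35
position: [0.5814, 0.0322, 0.0545]
tool_rot: [0.709, 0.028, 0.705, -0.028]
contact_force: [10.3, -0.4, -7.6]
finger_gap: 0.0132
```

Emit:
carry_out(
  targets=[
    {"dp":[0.5,0,-0.3],"spin":0,"gripper":10},
    {"dp":[0,0,0],"spin":0,"gripper":10},
  ],
)

```text
t: 20.55
position: [0.5814, 0.0322, 0.0543]
tool_rot: [0.709, 0.028, 0.704, -0.028]
contact_force: [10.1, -2.2, -4.7]
finger_gap: 0.0127
```

Emit:
carry_out(
  targets=[
    {"dp":[0.3,0,-0.7],"spin":0,"gripper":10},
    {"dp":[0,0,0],"spin":0,"gripper":10},
  ],
)

```text
t: 20.75
position: [0.5814, 0.0322, 0.0542]
tool_rot: [0.709, 0.028, 0.704, -0.028]
contact_force: [10.3, -2.2, -5.1]
finger_gap: 0.013
```

Emit:
carry_out(
  targets=[
    {"dp":[0.3,0,-0.5],"spin":0,"gripper":10},
    {"dp":[0,0,0],"spin":0,"gripper":10},
  ],
)

```text
t: 20.95
position: [0.5813, 0.0322, 0.0541]
tool_rot: [0.709, 0.028, 0.704, -0.028]
contact_force: [11.2, -0.8, -4.4]
finger_gap: 0.0132
```

Emit:
carry_out(
  targets=[
    {"dp":[0.2,0,-0.7],"spin":0,"gripper":10},
    {"dp":[0,0,0],"spin":0,"gripper":10},
  ],
)

```text
t: 21.15
position: [0.5812, 0.0322, 0.0541]
tool_rot: [0.71, 0.028, 0.703, -0.028]
contact_force: [13.9, -1.5, -6.6]
finger_gap: 0.0132
```

Emit:
carry_out(
  targets=[
    {"dp":[0.2,0,-0.7],"spin":0,"gripper":10},
    {"dp":[0,0,0],"spin":0,"gripper":10},
  ],
)

```text
t: 21.35
position: [0.5812, 0.0323, 0.054]
tool_rot: [0.71, 0.028, 0.703, -0.028]
contact_force: [14.4, -2.1, -7.0]
finger_gap: 0.013
```

About 14 N rearward, 15 to 16 N in all. I hold.

Emit:
carry_out(
  targets=[
    {"dp":[0,0,0],"spin":0,"gripper":10},
    {"dp":[0,0,0],"spin":0,"gripper":10},
    {"dp":[0,0,0],"spin":0,"gripper":10},
    {"dp":[0,0,0],"spin":0,"gripper":10},
    {"dp":[0,0,0],"spin":0,"gripper":10},
  ],
)

```text
t: 21.85
position: [0.5812, 0.0323, 0.054]
tool_rot: [0.71, 0.028, 0.703, -0.028]
contact_force: [15.0, -1.9, -6.8]
finger_gap: 0.0124
```

Emit:
carry_out(
  targets=[
    {"dp":[0,0,0],"spin":0,"gripper":10},
    {"dp":[0,0,0],"spin":0,"gripper":10},
    {"dp":[0,0,0],"spin":0,"gripper":10},
    {"dp":[0,0,0],"spin":0,"gripper":10},
    {"dp":[0,0,0],"spin":0,"gripper":10},
  ],
)

```text
t: 22.35
position: [0.5811, 0.0322, 0.0541]
tool_rot: [0.71, 0.028, 0.703, -0.028]
contact_force: [14.3, -1.8, -5.9]
finger_gap: 0.0125
```

The tug was held for over 1 s. I push on again.

Emit:
carry_out(
  targets=[
    {"dp":[-1,0,3],"spin":0,"gripper":10},
    {"dp":[-1,0,4],"spin":0,"gripper":10},
    {"dp":[0,0,4],"spin":0,"gripper":10},
    {"dp":[0,0,4],"spin":0,"gripper":10},
    {"dp":[0,0,4],"spin":0,"gripper":10},
    {"dp":[0,0,4],"spin":0,"gripper":10},
    {"dp":[0,0,4],"spin":0,"gripper":10},
    {"dp":[0,0,4],"spin":0,"gripper":10},
    {"dp":[0,0,4],"spin":0,"gripper":10},
    {"dp":[0,0,0],"spin":0,"gripper":10},
  ],
)

```text
t: 23.35
position: [0.611, 0.0299, 0.0544]
tool_rot: [0.707, 0.028, 0.706, -0.028]
contact_force: [0.0, 0.4, -1.8]
finger_gap: 0.0132
```

Emit:
carry_out(
  targets=[
    {"dp":[0,0,1],"spin":0,"gripper":10},
    {"dp":[0,0,1],"spin":0,"gripper":10},
    {"dp":[0,0,0],"spin":0,"gripper":10},
  ],
)

```text
t: 23.65
position: [0.6123, 0.0297, 0.0543]
tool_rot: [0.707, 0.028, 0.707, -0.028]
contact_force: [0.5, -0.1, -1.3]
finger_gap: 0.0129
```

Emit:
carry_out(
  targets=[
    {"dp":[0,0,2],"spin":0,"gripper":10},
    {"dp":[0,0,2],"spin":0,"gripper":10},
    {"dp":[0,0,1.5],"spin":0,"gripper":10},
    {"dp":[0,0,0],"spin":0,"gripper":10},
  ],
)

```text
t: 24.05
position: [0.6181, 0.0292, 0.0543]
tool_rot: [0.707, 0.028, 0.706, -0.028]
contact_force: [0.3, -0.2, -1.6]
finger_gap: 0.013
```

Emit:
carry_out(
  targets=[
    {"dp":[0,0,1],"spin":0,"gripper":10},
    {"dp":[0,0,0.5],"spin":0,"gripper":10},
    {"dp":[0,0,0],"spin":0,"gripper":10},
  ],
)

```text
t: 24.35
position: [0.6191, 0.0292, 0.0542]
tool_rot: [0.706, 0.028, 0.707, -0.028]
contact_force: [-0.5, -0.1, -0.9]
finger_gap: 0.0133
```

Emit:
carry_out(
  targets=[
    {"dp":[0,0,1],"spin":0,"gripper":10},
    {"dp":[0,0,0.5],"spin":0,"gripper":10},
    {"dp":[0,0,0],"spin":0,"gripper":10},
  ],
)

```text
t: 24.65
position: [0.6194, 0.0291, 0.054]
tool_rot: [0.706, 0.028, 0.707, -0.028]
contact_force: [-4.7, 0.8, 2.0]
finger_gap: 0.0128
```

Emit:
carry_out(
  targets=[
    {"dp":[1.5,0,-1.2],"spin":0,"gripper":10},
    {"dp":[1,0,0],"spin":0,"gripper":10},
    {"dp":[0,0,0],"spin":0,"gripper":10},
  ],
)

```text
t: 24.95
position: [0.6193, 0.0292, 0.0515]
tool_rot: [0.706, 0.028, 0.707, -0.028]
contact_force: [-3.2, -0.1, -0.3]
finger_gap: 0.0131
```

Emit:
carry_out(
  targets=[
    {"dp":[1,0,0],"spin":0,"gripper":10},
    {"dp":[0,0,0],"spin":0,"gripper":10},
  ],
)

```text
t: 25.15
position: [0.6193, 0.0291, 0.0506]
tool_rot: [0.706, 0.028, 0.707, -0.028]
contact_force: [-3.3, -1.0, -1.2]
finger_gap: 0.0127
```

Emit:
carry_out(
  targets=[
    {"dp":[0.7,0,0],"spin":0,"gripper":10},
    {"dp":[0.5,0,0],"spin":0,"gripper":10},
    {"dp":[0,0,0],"spin":0,"gripper":10},
  ],
)

```text
t: 25.45
position: [0.6193, 0.0291, 0.0495]
tool_rot: [0.706, 0.028, 0.707, -0.028]
contact_force: [-4.5, -0.3, 0.2]
finger_gap: 0.0128
```

Emit:
carry_out(
  targets=[
    {"dp":[0.5,0,0],"spin":0,"gripper":10},
    {"dp":[0.5,0,0],"spin":0,"gripper":10},
    {"dp":[0,0,0],"spin":0,"gripper":10},
  ],
)

```text
t: 25.75
position: [0.6193, 0.0292, 0.0487]
tool_rot: [0.706, 0.028, 0.707, -0.028]
contact_force: [-5.0, 0.6, 2.3]
finger_gap: 0.0132
```

The hook touches the roll, so I ease off the push and open.

Emit:
carry_out(
  targets=[
    {"dp":[0,0,-0.8],"spin":0,"gripper":10},
    {"dp":[0,0,0],"spin":0,"gripper":10},
    {"dp":[0,0,0],"spin":0,"gripper":18},
    {"dp":[0,0,0],"spin":0,"gripper":26},
    {"dp":[0,0,0],"spin":0,"gripper":34},
    {"dp":[0,0,0],"spin":0,"gripper":34},
    {"dp":[0,0,0],"spin":0,"gripper":34},
  ],
  newtons=30,
)

```text
t: 26.45
position: [0.619, 0.0292, 0.0487]
tool_rot: [0.707, 0.028, 0.706, -0.028]
contact_force: [-0.2, -0.6, -0.2]
finger_gap: 0.0339
```

Run:
```python
from ov import *
togo([.5489,.0347,.0535],1.49)
ov(robot.snapshot('side'),'pics/p15.png')
```

```text
pos [0.619  0.0292 0.0487] dp [-4.8, -0.1, -70.4] spin 0.001984433859455459 q6 0.126 F [-0.2 -0.6 -0.2] gap 0.0339 t 26.45
```

View pics/p15.png

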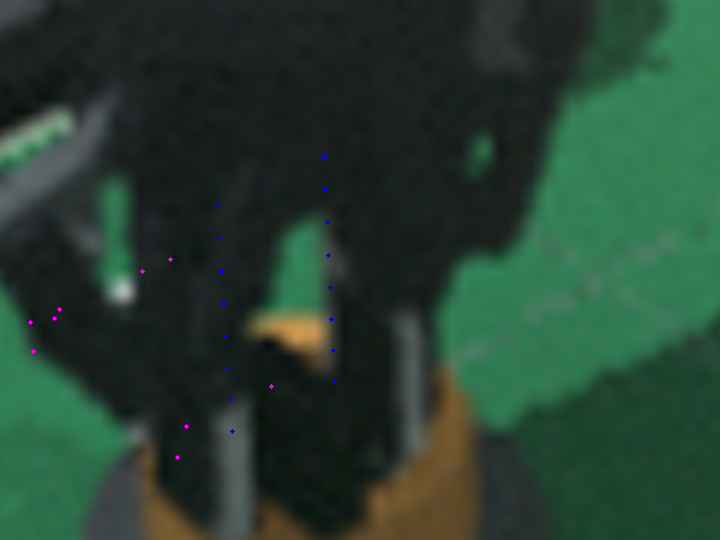

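The fingers are clear of the grip. I rise straight up and withdraw.

Emit:
carry_out(
  targets=[
    {"dp":[-5,0,0],"spin":0,"gripper":34},
    {"dp":[-10,0,0],"spin":0,"gripper":34},
    {"dp":[-20,0,0],"spin":0,"gripper":34},
    {"dp":[-30,0,0],"spin":0,"gripper":34},
    {"dp":[-40,0,0],"spin":0,"gripper":34},
    {"dp":[-40,0,-10],"spin":0,"gripper":34},
    {"dp":[-20,20,-30],"spin":0,"gripper":34},
    {"dp":[0,40,-30],"spin":0,"gripper":34},
    {"dp":[0,40,-30],"spin":0,"gripper":34},
    {"dp":[0,40,-20],"spin":0,"gripper":34},
    {"dp":[0,40,0],"spin":0,"gripper":34},
    {"dp":[0,40,0],"spin":0,"gripper":34},
    {"dp":[0,0,0],"spin":0,"gripper":34},
    {"dp":[0,0,0],"spin":0,"gripper":34},
  ],
)

```text
t: 27.9
position: [0.5163, 0.2587, 0.2142]
tool_rot: [0.707, 0.027, 0.706, -0.027]
contact_force: [-0.6, -0.6, 0.5]
finger_gap: 0.0343
```

Run:
```python
from h import *
togo([.5489,.0347,.0535],1.49)
a=robot.snapshot('top');b=robot.snapshot('side')
cv2.imwrite('pics/topE.png',a[:,:,::-1]);cv2.imwrite('pics/sideE.png',b[:,:,::-1])
f=lambda i:cv2.resize(i[:,:,::-1],(400,400),interpolation=2)
cv2.imwrite('pics/p16.png',np.hstack([f(a[130:190,253:313]),f(b[155:215,220:280])]))
```

```text
pos [0.5163 0.2587 0.2142] dp [160.8, -220.8, 49.6] spin 0.0038852114162901685 q6 0.542 F [-0.6 -0.6  0.5] gap 0.0343 t 27.9
```

View pics/p16.png

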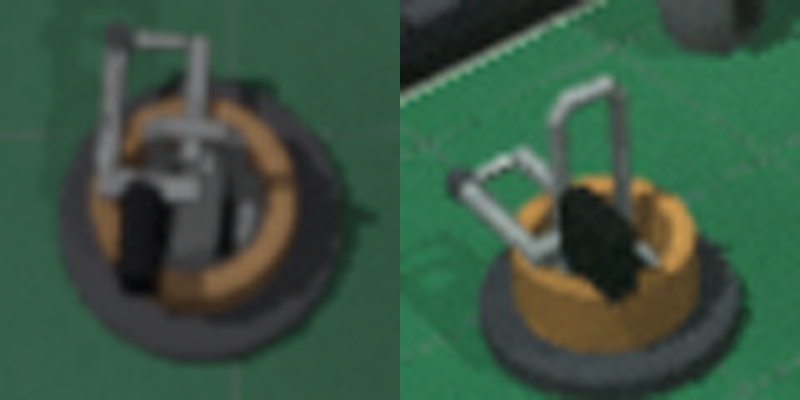

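View pics/topE.png

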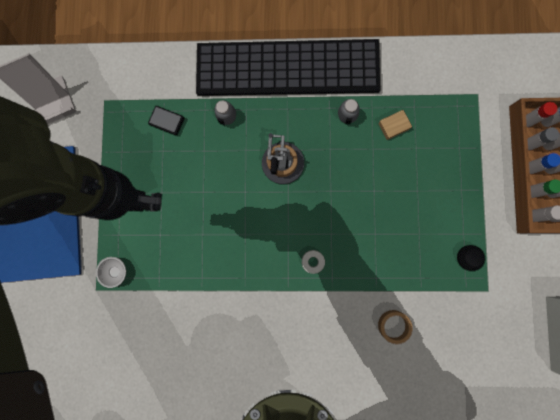

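The final pictures show the hook on the left leg with the leg at the back wall. The gate is straight across the mouth, from (120,38) to (200,42) in the crop. The roll is home, the arm is clear and the bystanders are in place. I hand in.

Run:
```python
from h import *
a=cv2.imread('pics/topE.png')
s=(np.array([143,240])/6.667+[253,130]);print("grip top",onz('top',*s,.077))
robot.snapshot('top')
print(robot.finish_job())
```

```text
grip top [0.61401835 0.027314   0.077     ]
the job is handed in; nothing more can be done
None
```

The job is done and handed in at about 28 s of the 64 s; no verdict was reported.

- **Roll:** I took the brown tape roll lying on the mat, the farther of the two. I lowered it over the eye and let it drop the last stretch onto the base. Its size and position in both camera views agree with it being fully home.
- **Hook:** I picked it up by the grip and pressed it onto the left leg just above the roll. The gate gave at 2 to 3 N and the force then dropped. The leg met the back wall at about 4 N.
- **Tug:** Drawn straight back, the gate stopped the leg after 37 mm, which is what the sizes predict for a shut gate. I held about 14 to 15 N rearward for a little over 1 s. The total was about 16 N, because a downward drag of 5 to 6 N came with the pull. No force I read passed 17 N.
- **Finish:** I pushed the hook fully on again with about 5 N, set it down on the roll, let go and withdrew.

In the last pictures the gate lies straight across the mouth, the leg is at the back wall, the arm is clear and every bystander that shows is where it started. I judged the gate by eye and by the tug, since there is no direct reading of its angle.

One check disagreed slightly. The top picture puts the grip about 5 mm nearer the robot than where the gripper released it. That is more than the 2 mm calibration error, so the hook may have shifted or tilted a little on release. On either figure it is well inside the final limits.

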